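# Find which way the torch cap unscrews and hold it off

### The arm

A 6-joint arm with a two-finger parallel gripper is mounted at the origin on the work surface. World frame = base frame: x ahead of the robot, y to its left, z up, the work surface at z = 0. Lengths are in m, angles in rad, forces in N, time in s.
With the tool pointing down it reaches from about 0.25 to 0.775 m from the base axis. Payload 8.9 kg.
Tool frame: the origin (TCP) lies where the fingers leave the gripper's body, on its centre line; the fingertips stand 73 mm ahead of it and the grasp point (between the pads) lies 54 mm ahead of it (bot.tcp_to_tips is the distance from the TCP to the fingertips, in m); x points along the fingers, y is the direction in which the jaws open and shut, and the axes are right-handed (so a half turn about x gives the same grasp; the last joint's range is limited). The gripper opens to 85 mm and grips with 20 to 120 N. Pads are 22 mm wide; open, the fingers measure 114 mm over their backs; the gripper's body (76 mm by 85 mm) begins 54 mm behind the grasp point. The pads swing forward as they close: fully open they stand 13 mm farther back than shut.
Start: joints at [1.061, 0.291, -0.153, 1.127, 0, 1.431], TCP at [0.19, 0.489, 0.304] pointing down, gripper open.
Joint ranges: [-2.52, 2.52], [-0.91, 1.74], [-1.3, 1.37], [-1.96, 2.02], [-1.52, 1.47], [-3.14, 3.14]. Speed limits (rad/s): [2.22, 2.22, 2.79, 3.14, 3.14, 3.14].

### API

Orientations are given as a rotation vector (axis times angle).
In Python, from rig import bot, eyes, ticket gives the robot as it stands.
- The arm moves only by the tool step_arm, never from a script. Its argument "commands" is a list of rows, each an object with "angular": the turn, a rotation vector about the tool's x, y, z in rad, a list of three; "translation": the shift along the tool's x, y, z in cm, a list of three; "gripper": the finger opening in cm, from 0 to 8.54. In form: [{"angular": [rx, ry, rz], "translation": [dx, dy, dz], "gripper": gripper}, ...]. A call has 1 to 10 rows; each row is the pose to reach, as a shift and turn from the pose commanded when the call began, along the tool's axes at that moment; what a row does not reach only later rows make up. A row lasts 1/10 s, in which the tool goes at most 50 mm and 8.59 degrees, less where a joint would pass 70% of its speed; a pose out of reach is approached as far as the arm can. A call with a gripper value outside its range is refused whole. The fingers move at their own pace and stop on an object; the grip force is fixed at half the most. Time passes only in rows, so rows that repeat a pose let the fingers close. It gives the time, the measured TCP pose, the force and the opening at its end, in the units of the state.
- bot.sense(): the state, without advancing time (a new reading comes with each control period).
- eyes.read_camera(name): name is "side" or "top" or "wrist"; returns the picture (420x560x3 uint8, red, green, blue); there is no depth.
- eyes.calibration(name): a dict with "intrinsics" (3x3 intrinsics, pixels), "k1" (the pictures are not rectified: a ray, as slopes to the right and down, at radius r is drawn at 1 + k1 r^2 times it, then the intrinsics apply), "pose" (4x4, takes a point from camera to world coordinates). Camera axes: x right, y up, looking along -z (the intrinsics and any distortion apply to the point x, -y, -z); pixel columns grow to the right and rows downward; lengths in m; the calibration is good to about 2 mm. A picture is of the moment at which its call begins: read the wrist's pose just before it. calibration takes no time and is no camera call; for the wrist camera it gives the pose at the moment of the call.
- ticket.close_job(): hands the job in, once; it reports no verdict.
The state is a dict: "time_s": time; "joints": joint angles; "qd": joint speeds; "joint_efforts": joint torques, N m; "eef_pos": TCP position; "eef_rot": TCP orientation; "force": force on the tool from outside, world axes, zero at the start; "ft_torque": the same for the moment, N m; "opening": finger opening in m.
Only numpy, scipy, OpenCV 4.12 (cv2) and the standard library are available. Lean on these libraries where they do the work, as an engineer would, in place of code of your own. Each camera call takes 0.05 s, during which the arm holds its last target.

### The job

The torch stands lens-down in its stand and its tail cap is locked by a flat plate: slide the plate straight up out of its slotted holder and leave it in the pale plastic bin. Then take the tail cap, which may have a right-hand or a left-hand thread, find by trying which way it turns, unscrew it and lift it off. Finish while still holding the cap in the gripper, upright and well clear above the torch, with the bowl, car fob, padlock and coaster left where they are.

Things in the scene. Friction and masses are not known exactly. Their poses are not given: they have to be found in the camera images.
- torch: Yellow plastic torch, lens down in a grey stand, one fixed unit. Origin on the ledge on the torch's upright axis, z up, x towards the slotted holder. Base 156 x 100 x 14 mm (x -62 to +94); torch head 82 mm in diameter, barrel 52 mm in diameter.
- torch_mouth (a point): Mouth of the torch on its axis, 120 mm up, under the cap. The thread's hand is hidden, either equally likely: one way the cap stops dead after about 5 degrees, the other way it turns easily 60 to 65 degrees to a stop and there lifts straight off (a 21 mm stem comes out). It does not rise while turning and cannot be pulled off before.
- slot_mouth (a point): Centre of the mouth of the slot in the holder, 115 mm above the ledge, 64 mm from the torch axis. Holder: grey post 50 mm long (x) and 19 mm wide (y); slot 40 mm deep, 7 mm wide, 43 mm long.
- plate_mid (a point): Centre of the loose aluminium lock plate (80 g): 90 mm tall (z), 40 mm wide (x), 5 mm thick (y). Its top 24 mm is a grip edge 9 mm thick, 40 mm long, middle 33 mm above this point. It stands 40 mm deep in the slot, top 165 mm above the ledge. A tongue 16 mm long, 12 mm high on its -x edge sits between the cap's ears: the cap cannot turn until the plate is out.
- cap_mid (a point): Centre of the loose black tail cap (100 g): cylinder 48 mm in diameter, 30 mm tall (120 to 150 mm above the ledge), axis z up. Two small ears stick out 10 mm on its +x side, 1 to 11 mm above its underside; at the start they point at the lock plate.
- bin: A pale plastic tilt-out bin standing open, fixed: open-topped box 130 (x) x 190 (y) x 55 mm high, walls and floor 4 to 5 mm, origin at the centre of its underside on the ledge. Its closed housing, 50 x 200 x 75 mm high, stands behind it, from x = +67 to +117 mm.
- bowl: Bystander: speckled stoneware key bowl, 100 mm across, 45 mm high, origin under its centre.
- fob: Bystander: black car fob, 62 x 34 x 13 mm, lying flat, origin under its centre.
- padlock: Bystander: brass padlock lying flat, body 34 x 42 x 20 mm, shackle reaching 46 mm along +x, origin under the body's centre.
- coaster: Bystander: round glass coaster, 90 mm across, 8 mm thick, origin under its centre.
Mind the look-alikes: they are no part of the job. Of the things like the part that bears cap_mid, leave any that is purple; of the rest the smaller one is meant. Of the things that look like the torch, the largest one is meant.

How it is judged:
On the way, in this order (a step that is already met when the one before it is completed fails the run):
1. the lock plate is drawn up out of the slot, the cap still on (z of plate_mid in the frame of torch above 0.162 m and horizontal distance between plate_mid and slot_mouth below 0.05 m and z of cap_mid in the frame of torch below 0.142 m), for 0.05 s.
2. the lock plate lies in the bin, let go, the cap still on (x of plate_mid in the frame of bin between -0.063 and 0.063 m and y of plate_mid in the frame of bin between -0.093 and 0.093 m and height (world z) of plate_mid below 0.07 m and contact force between plate and the fingers below 0.1 N and z of cap_mid in the frame of torch below 0.142 m), for 0.2 s.
3. the cap is turned loose (over 40 degrees) while still in the torch (angle between the x axis of cap_mid and the x axis of torch, either way round above 0.7 rad and horizontal distance between cap_mid and torch below 0.006 m and z of cap_mid in the frame of torch below 0.142 m), for 0.05 s.
At the end, for the whole second after the job is handed in: The cap is held still by the fingers over the torch (within 12 cm sideways), its centre more than 175 mm above the ledge (40 mm above its seat), within 23 degrees of upright, touching neither torch, plate nor bin; the lock plate rests inside the bin, its centre below 70 mm (height (world z) of cap_mid above 0.175 m and angle between cap_mid's own z axis and vertical below 0.4 rad and contact force between cap and the fingers above 1 N and contact force between cap and torch below 0.05 N and contact force between cap and plate below 0.05 N and contact force between cap and bin below 0.05 N and linear speed of each of cap, plate below 0.05 m/s and horizontal distance between cap_mid and torch below 0.12 m and x of plate_mid in the frame of bin between -0.063 and 0.063 m and y of plate_mid in the frame of bin between -0.093 and 0.093 m and height (world z) of plate_mid below 0.07 m); the arm keeps its last pose, push and grip.
It fails at once if a bystander (bowl, fob, padlock or coaster) is moved by more than 25 mm (distance of any of bowl, fob, padlock, coaster from where it was at the start of the episode above 0.025 m).
It also fails if it takes over 64 s, if anything falls off the work surface, if the arm or the gripper's body presses on something with over 40 N, if the wrist force passes 120 N, or if a joint passes its speed limit or range.

## Working session

There is one attempt and no reset: what is moved stays moved. The work goes in short steps, Python scripts to look and compute and a tool call to move; the robot and the scene stay as the last step left them, time stands still between calls to the robot, and variables do not carry over. Pictures are saved under pics/ and viewed, and the job is handed in when it is done.

Besides the shell and the picture viewer there is one more tool, called by a JSON object that holds its "fn" and its "kwargs". step_arm: Moves the arm, as the interface text tells. Its arguments: {"type":"object","properties":{"commands":{"type":"array"}},"required":["commands"]}

```bash
ls; mkdir -p pics
python3 - <<'E'
from rig import bot, eyes, ticket
import cv2
print(bot.sense())
for n in ["side","top","wrist"]:
    c=eyes.calibration(n); print(n,c)
    cv2.imwrite(f"pics/{n}0.png",eyes.read_camera(n)[:,:,::-1])
E
```

```text
pics
{'time_s': 0.0, 'joints': array([ 1.06071973e+00,  2.91260660e-01, -1.54099149e-01,  1.12666358e+00,
        1.68970916e-05,  1.43149242e+00]), 'qd': array([-0.00065903, -0.00019421,  0.0003851 , -0.00189072, -0.00102401,
       -0.000233  ]), 'joint_efforts': array([-1.68717534e-04, -5.37144399e+01,  3.31367648e+01,  1.59910962e-02,
       -3.15582392e-04,  1.64651908e-05]), 'eef_pos': array([0.19006383, 0.48904699, 0.30335256]), 'eef_rot': array([ 0.29000513,  1.55155862, -0.29183209]), 'force': array([0.95544197, 0.14831992, 0.42043695]), 'ft_torque': array([-0.0189745 , -0.00912727, -0.01185267]), 'opening': 0.08617357641851348}
side {'intrinsics': array([[392.46928869,   0.        , 281.49087024],
       [  0.        , 392.46928869, 213.29473592],
       [  0.        ,   0.        ,   1.        ]]), 'k1': -0.08384628877817471, 'pose': array([[-0.9369045 ,  0.20964556, -0.27974756,  0.30755335],
       [-0.34920999, -0.5983317 ,  0.721146  ,  0.63804946],
       [-0.01619678,  0.77333558,  0.63378999,  0.59287892],
       [ 0.        ,  0.        ,  0.        ,  1.        ]]
[... 311 characters left out ...]
0473602,  0.09321196],
       [ 0.0083327 ,  0.12235533,  0.99245138,  1.15461154],
       [ 0.        ,  0.        ,  0.        ,  1.        ]])}
wrist {'intrinsics': array([[312.95415946,   0.        , 283.86995645],
       [  0.        , 312.95415946, 212.08146046],
       [  0.        ,   0.        ,   1.        ]]), 'k1': -0.02276266694888596, 'pose': array([[ 3.62600915e-01, -8.81014669e-01, -3.03864656e-01,
         1.10752883e-01],
       [ 9.31944465e-01,  3.42679395e-01,  1.18534161e-01,
         5.19953502e-01],
       [-3.02177946e-04, -3.26165579e-01,  9.45312606e-01,
         3.74589740e-01],
       [ 0.00000000e+00,  0.00000000e+00,  0.00000000e+00,
         1.00000000e+00]])}
```

View pics/side0.png

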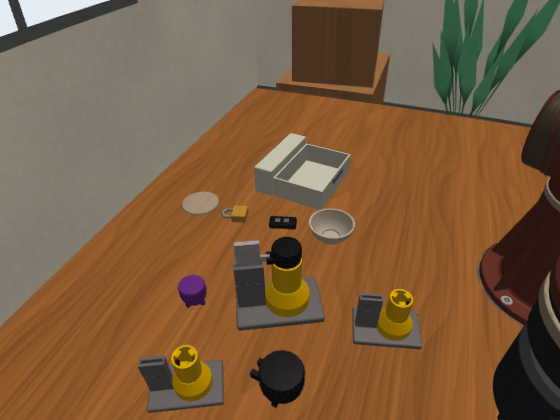

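View pics/top0.png

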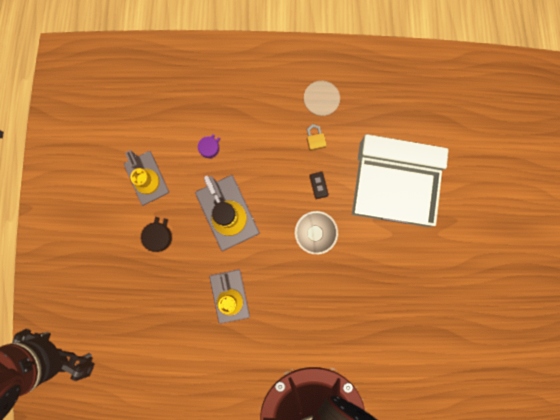

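View pics/wrist0.png

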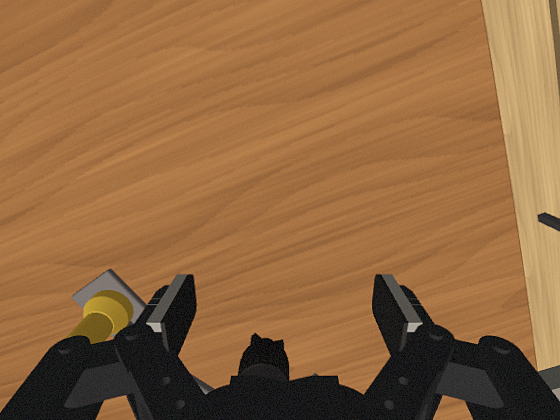

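The side view shows the main torch, with its cap at (286,252) and its plate at (248,255). The bin is at (312,172). In the top view the cap is at (223,213), the plate at (212,189) and the bin at (400,190). I'll zoom in for exact picks.

Run:
```python
import cv2
s=cv2.imread("pics/side0.png");t=cv2.imread("pics/top0.png")
a=cv2.resize(s[225:335,215:345],None,fx=6,fy=5.4,interpolation=cv2.INTER_CUBIC)
a=cv2.resize(s[230:330,220:340],(720,600),interpolation=cv2.INTER_CUBIC)
b=cv2.resize(t[165:265,180:280],(600,600),interpolation=cv2.INTER_CUBIC)
cv2.imwrite("pics/sz.png",a);cv2.imwrite("pics/tz.png",b)
cv2.imwrite("pics/tb.png",cv2.resize(t[120:240,340:460],(600,600)))
```

```text
(no output)
```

View pics/sz.png

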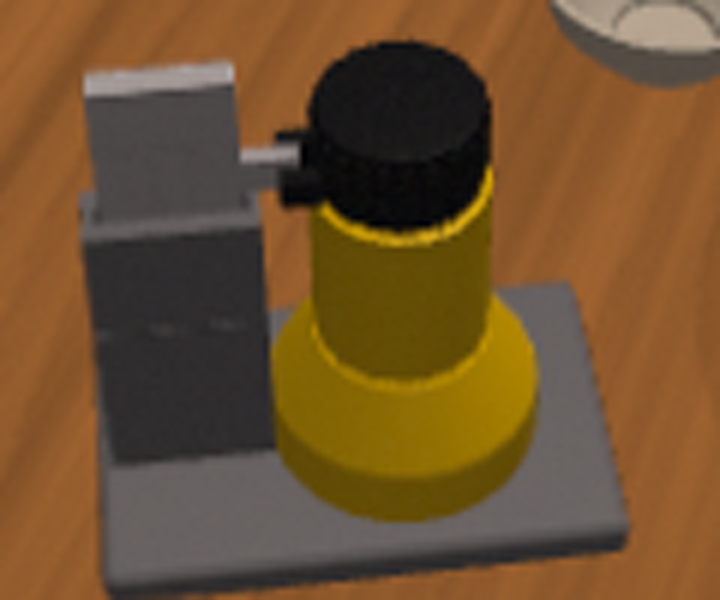

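View pics/tz.png

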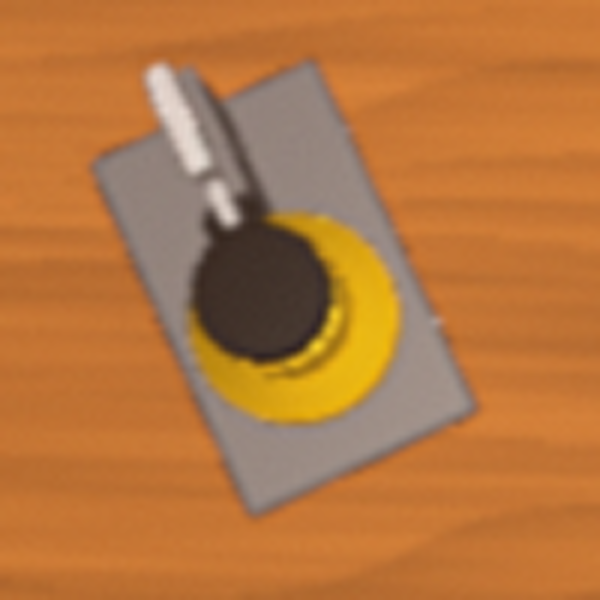

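View pics/tb.png

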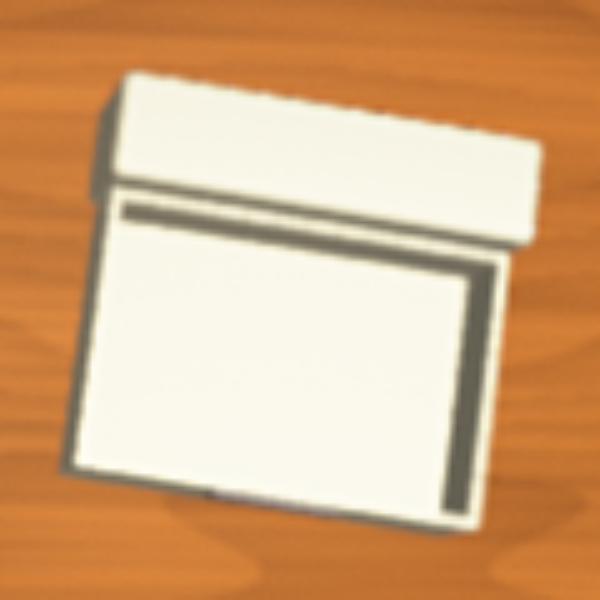

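```bash
cat > h.py <<'E'
import numpy as np, cv2
from rig import bot, eyes, ticket
def ray(cal,uv):
    K=cal["intrinsics"];d=np.array([cal["k1"],0,0,0,0.])
    p=cv2.undistortPoints(np.array([[uv]],float),K,d)[0,0]
    T=cal["pose"];v=T[:3,:3]@np.array([p[0],-p[1],-1.]);return T[:3,3],v/np.linalg.norm(v)
def tri(rs):
    A=0;b=0
    for o,v in rs:
        P=np.eye(3)-np.outer(v,v);A=A+P;b=b+P@o
    x=np.linalg.solve(A,b);return x,[np.linalg.norm(np.cross(x-o,v)) for o,v in rs]
def atz(r,z): o,v=r;return o+v*(z-o[2])/v[2]
def proj(cal,X):
    T=cal["pose"];p=T[:3,:3].T@(np.array(X)-T[:3,3]);x,y=p[0]/-p[2],-p[1]/-p[2]
    s=1+cal["k1"]*(x*x+y*y);K=cal["intrinsics"];return np.array([K[0,0]*x*s+K[0,2],K[1,1]*y*s+K[1,2]])
E
python3 - <<'E'
from h import *
np.set_printoptions(precision=4,suppress=True)
S=eyes.calibration("side");T=eyes.calibration("top")
s=lambda u,v:ray(S,(220+(u+.5)/6-.5,230+(v+.5)/6-.5))
t=lambda u,v:ray(T,(180+(u+.5)/6-.5,165+(v+.5)/6-.5))
b=lambda u,v:ray(T,(340+(u+.5)/5-.5,120+(v+.5)/5-.5))
print("plate top",tri([s(160,79),t(180,120)]))
print("cap top",tri([s(400,103),t(262,289)]))
for p in [(157,68),(203,172)]: print("plate end",atz(t(*p),.165))
for p in [(97,160),(313,60),(475,407),(255,515)]: print("base corner",atz(t(*p),.014))
for p in [(113,190),(508,255),(478,530),(65,468)]: print("bin",atz(b(*p),.055))
for p in [(132,74),(541,145)]: print("housing",atz(b(*p),.075))
T_=[(323,98),(317,140),(319,185),(316,233)]
for p in T_: print("byst",atz(ray(T,p),.02))
E
```

```text
plate top (array([0.5234, 0.2365, 0.1631]), [np.float64(0.0009515090656924217), np.float64(0.0009515090656923686)])
cap top (array([0.467 , 0.2074, 0.1459]), [np.float64(0.0004915891823705362), np.float64(0.000491589182370571)])
plate end [0.54   0.2448 0.165 ]
plate end [0.5044 0.2271 0.165 ]
base corner [0.5273 0.29   0.014 ]
base corner [0.5698 0.2059 0.014 ]
base corner [0.4345 0.137  0.014 ]
base corner [0.3897 0.2214 0.014 ]
bin [ 0.6121 -0.0978  0.055 ]
bin [ 0.5882 -0.2864  0.055 ]
bin [ 0.4587 -0.2703  0.055 ]
bin [ 0.4822 -0.0766  0.055 ]
housing [ 0.6625 -0.1031  0.075 ]
housing [ 0.637  -0.2967  0.075 ]
byst [ 0.7645 -0.0078  0.02  ]
byst [0.6588 0.0052 0.02  ]
byst [ 0.5501 -0.0015  0.02  ]
byst [0.4367 0.0033 0.02  ]
```

```bash
cat >> h.py <<'E'
from scipy.spatial.transform import Rotation as R
def goal(pos,yaw):
    """tool down, tool y at world yaw (deg) (or opposite); pos=TCP. prints tool-frame shift cm & turn"""
    s=bot.sense();R0=R.from_rotvec(s["eef_rot"]);best=None
    for y in (yaw,yaw+180):
        y=np.radians(y);Y=np.array([np.cos(y),np.sin(y),0]);X=np.array([0,0,-1.])
        R1=R.from_matrix(np.c_[X,Y,np.cross(X,Y)]);rv=(R0.inv()*R1).as_rotvec()
        print("turn",rv.round(4))
    print("shift cm",(100*R0.inv().apply(np.array(pos)-s["eef_pos"])).round(2),"q",s["joints"].round(3))
E
python3 - <<'E'
from h import *
s=bot.sense();print(R.from_rotvec(s["eef_rot"]).as_matrix().round(3))
goal([.5234,.2365,.30],117)
E
```

```text
[[-0.     0.362  0.932]
 [-0.001  0.932 -0.362]
 [-1.    -0.001 -0.   ]]
turn [-8.42e-01 -5.00e-04  9.00e-04]
turn [2.2995e+00 1.0000e-03 6.0000e-04]
shift cm [  0.35 -11.47  40.22] q [ 1.061  0.291 -0.154  1.127 -0.     1.431]
```

{"fn": "step_arm", "kwargs": {"commands": [{"angular": [-0.842, 0, 0], "translation": [0.3, -11.5, 40.2], "gripper": 8.5}, {"angular": [-0.842, 0, 0], "translation": [0.3, -11.5, 40.2], "gripper": 8.5}, {"angular": [-0.842, 0, 0], "translation": [0.3, -11.5, 40.2], "gripper": 8.5}, {"angular": [-0.842, 0, 0], "translation": [0.3, -11.5, 40.2], "gripper": 8.5}, {"angular": [-0.842, 0, 0], "translation": [0.3, -11.5, 40.2], "gripper": 8.5}, {"angular": [-0.842, 0, 0], "translation": [0.3, -11.5, 40.2], "gripper": 8.5}, {"angular": [-0.842, 0, 0], "translation": [0.3, -11.5, 40.2], "gripper": 8.5}, {"angular": [-0.842, 0, 0], "translation": [0.3, -11.5, 40.2], "gripper": 8.5}, {"angular": [-0.842, 0, 0], "translation": [0.3, -11.5, 40.2], "gripper": 8.5}, {"angular": [-0.842, 0, 0], "translation": [0.3, -11.5, 40.2], "gripper": 8.5}]}}

```text
time_s: 1.15
eef_pos: [0.5273, 0.2327, 0.3001]
eef_rot: [-0.366, 1.539, 0.364]
force: [-0.3, -0.2, 0.6]
opening: 0.085
```

Run:
```python
from h import *
goal([.5234,.2365,.207],117)
cv2.imwrite("pics/w1.png",eyes.read_camera("wrist")[:,:,::-1])
C=eyes.calibration("wrist"); print(C["pose"].round(4).tolist(),[proj(C,p) for p in [(.5234,.2365,.165),(.5234+.0178,.2365+.0091,.165),(.467,.2074,.15)]])
```

```text
turn [-0.0052  0.0005  0.0015]
turn [ 3.1364e+00  2.4000e-03 -8.0000e-04]
shift cm [ 9.31  0.52 -0.18] q [ 2.890e-01  3.900e-01 -1.900e-02  1.161e+00 -1.000e-03 -1.770e-01]
[[-0.4501, -0.8442, -0.2911, 0.4491], [0.893, -0.4252, -0.1476, 0.1966], [0.0008, -0.3264, 0.9452, 0.3713], [0.0, 0.0, 0.0, 1.0]] [array([286.76264291, 229.39823528]), array([286.83675849, 254.70342499]), array([285.95569832, 136.02560721])]
```

View pics/w1.png

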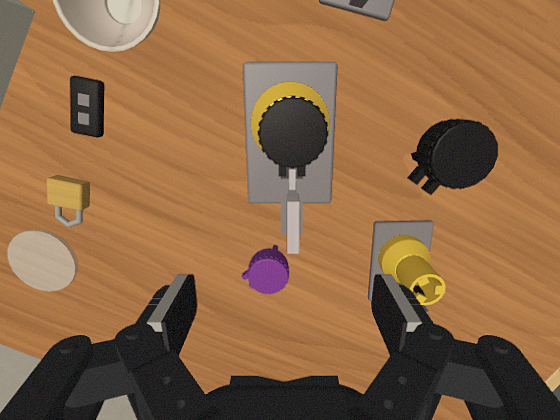

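Run:
```python
from h import *
C=eyes.calibration("wrist")
im=eyes.read_camera("wrist")[:,:,::-1]
cv2.imwrite("pics/w2.png",cv2.resize(im[60:270,220:360],(400,600)))
print([proj(C,p) for p in [(.5234,.2365,.165),(.467,.2074,.15)]])
goal([.5234,.2365,.207],117);print(bot.sense()["qd"])
```

```text
[array([286.76264291, 229.39823528]), array([285.95569832, 136.02560721])]
turn [-0.0024 -0.0012 -0.0004]
turn [ 3.1391e+00 -7.0000e-04  1.9000e-03]
shift cm [9.32 0.1  0.03] q [ 0.295  0.388 -0.022  1.162  0.    -0.174]
[ 0.04218035 -0.0233368  -0.02384272  0.00381722  0.00545238  0.00952137]
```

View pics/w2.png

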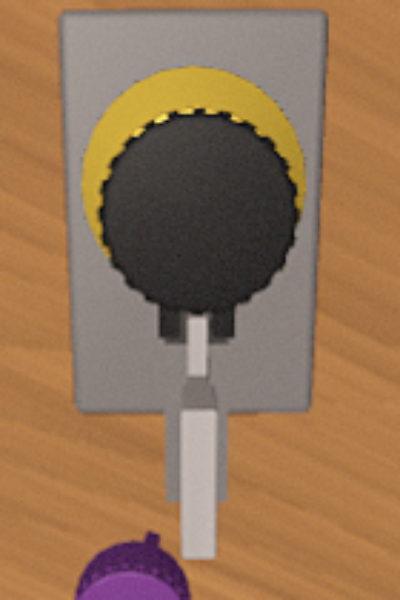

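Run:
```python
from h import *
for i in range(3): eyes.read_camera("wrist")
C=eyes.calibration("wrist")
im=eyes.read_camera("wrist")[:,:,::-1]
D=eyes.calibration("wrist");print(abs(D["pose"]-C["pose"]).max())
cv2.imwrite("pics/w3.png",cv2.resize(im[60:270,220:360],(400,600)))
print([proj(C,p) for p in [(.5234,.2365,.165),(.467,.2074,.15)]])
goal([.5234,.2365,.207],117);print(bot.sense()["qd"])
```

```text
0.000362460954973276
[array([281.14328101, 230.59053738]), array([280.65294522, 137.71830164])]
turn [ 0.0016 -0.0003 -0.0002]
turn [-3.14e+00  4.00e-04 -4.00e-04]
shift cm [ 9.4  -0.13  0.06] q [ 0.299  0.385 -0.024  1.162  0.    -0.174]
[ 0.0022689  -0.00295178  0.00234314 -0.00299052 -0.00153026 -0.00165573]
```

View pics/w3.png

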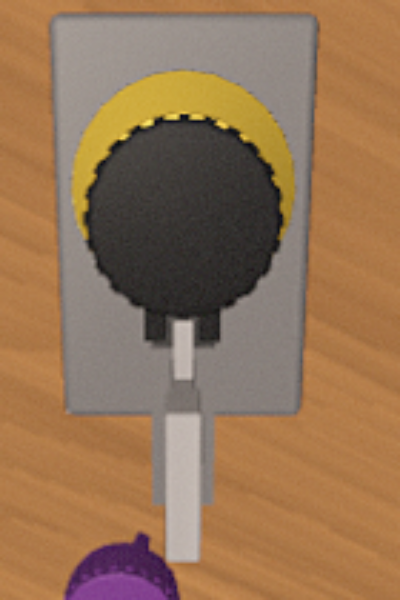

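{"fn": "step_arm", "kwargs": {"commands": [{"angular": [0, 0, 0], "translation": [3, 0, 0], "gripper": 8.5}, {"angular": [0, 0, 0], "translation": [5, 0, 0], "gripper": 8.5}, {"angular": [0, 0, 0], "translation": [7, 0, 0], "gripper": 6}, {"angular": [0, 0, 0], "translation": [8.5, 0, 0], "gripper": 5}, {"angular": [0, 0, 0], "translation": [9.3, 0, 0], "gripper": 4}, {"angular": [0, 0, 0], "translation": [9.3, 0, 0], "gripper": 3}, {"angular": [0, 0, 0], "translation": [9.3, 0, 0], "gripper": 3}, {"angular": [0, 0, 0], "translation": [9.3, 0, 0], "gripper": 3}, {"angular": [0, 0, 0], "translation": [9.3, 0, 0], "gripper": 3}]}}

```text
time_s: 2.35
eef_pos: [0.5236, 0.2366, 0.2087]
eef_rot: [-0.369, 1.538, 0.37]
force: [-0.8, 0.7, 0.3]
opening: 0.0294
```

Run:
```python
from h import *
a=eyes.read_camera("wrist")[:,:,::-1];b=eyes.read_camera("side")[:,:,::-1]
cv2.imwrite("pics/w4.png",np.hstack([cv2.resize(a[100:400,160:410],(400,480)),cv2.resize(b[210:330,210:310],(400,480))]))
goal([.5234,.2365,.207],117)
```

```text
turn [-0.0001  0.0008  0.0001]
turn [ 3.1415e+00  2.0000e-04 -1.3000e-03]
shift cm [ 0.14  0.   -0.01] q [ 0.297  0.451 -0.176  0.943  0.    -0.174]
```

View pics/w4.png

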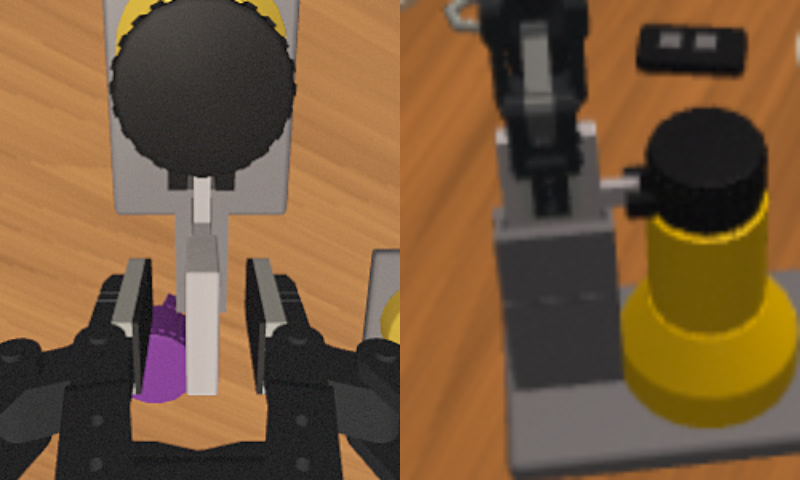

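The plate's grip edge sits centred between the pads. Next I close and lift straight up.

{"fn": "step_arm", "kwargs": {"commands": [{"angular": [0, 0, 0], "translation": [0, 0, 0], "gripper": 1.5}, {"angular": [0, 0, 0], "translation": [0, 0, 0], "gripper": 0.8}, {"angular": [0, 0, 0], "translation": [0, 0, 0], "gripper": 0.2}, {"angular": [0, 0, 0], "translation": [0, 0, 0], "gripper": 0.2}, {"angular": [0, 0, 0], "translation": [0, 0, 0], "gripper": 0.2}, {"angular": [0, 0, 0], "translation": [0, 0, 0], "gripper": 0.2}]}}

```text
time_s: 3.05
eef_pos: [0.5233, 0.2366, 0.2082]
eef_rot: [-0.369, 1.539, 0.37]
force: [-0.9, 1.4, 5.9]
opening: 0.008
```

{"fn": "step_arm", "kwargs": {"commands": [{"angular": [0, 0, 0], "translation": [-1, 0, 0], "gripper": 0.2}, {"angular": [0, 0, 0], "translation": [-2, 0, 0], "gripper": 0.2}, {"angular": [0, 0, 0], "translation": [-3, 0, 0], "gripper": 0.2}, {"angular": [0, 0, 0], "translation": [-4, 0, 0], "gripper": 0.2}, {"angular": [0, 0, 0], "translation": [-5, 0, 0], "gripper": 0.2}, {"angular": [0, 0, 0], "translation": [-6, 0, 0], "gripper": 0.2}, {"angular": [0, 0, 0], "translation": [-7, 0, 0], "gripper": 0.2}, {"angular": [0, 0, 0], "translation": [-8, 0, 0], "gripper": 0.2}, {"angular": [0, 0, 0], "translation": [-9, 0, 0], "gripper": 0.2}, {"angular": [0, 0, 0], "translation": [-9, 0, 0], "gripper": 0.2}]}}

```text
time_s: 4.05
eef_pos: [0.5238, 0.2367, 0.2995]
eef_rot: [-0.369, 1.537, 0.369]
force: [-0.1, 0.7, -0.5]
opening: 0.0081
```

Run:
```python
from h import *
b=eyes.read_camera("side")[:,:,::-1]
cv2.imwrite("pics/s5.png",b)
# plate normal(tool y) along bin y : bin x yaw -9.3 -> bin y yaw 80.7
goal([.535,-.183,.30],80.7)
```

```text
turn [ 6.335e-01  1.300e-03 -2.000e-04]
turn [-2.5081e+00  2.0000e-04  1.7000e-03]
shift cm [ -0.15 -37.9  -18.03] q [ 0.297  0.387 -0.027  1.155  0.    -0.174]
```

View pics/s5.png

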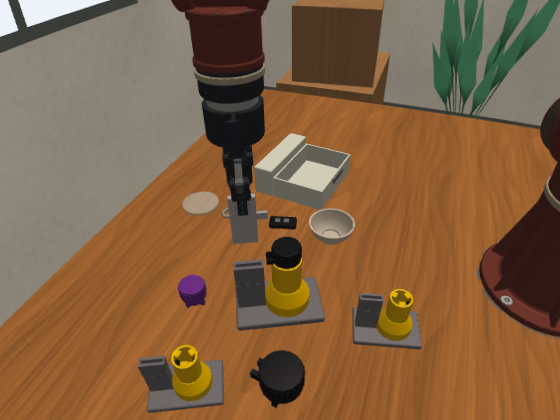

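The plate is out of the slot and held at (243,215). The cap is still on the torch. Now I go over the bin.

{"fn": "step_arm", "kwargs": {"commands": [{"angular": [0.07, 0, 0], "translation": [0, -3.8, -1.8], "gripper": 0.2}, {"angular": [0.14, 0, 0], "translation": [0, -7.6, -3.6], "gripper": 0.2}, {"angular": [0.21, 0, 0], "translation": [0, -11.4, -5.4], "gripper": 0.2}, {"angular": [0.28, 0, 0], "translation": [0, -15.2, -7.2], "gripper": 0.2}, {"angular": [0.35, 0, 0], "translation": [0, -19, -9], "gripper": 0.2}, {"angular": [0.42, 0, 0], "translation": [0, -22.8, -10.8], "gripper": 0.2}, {"angular": [0.49, 0, 0], "translation": [0, -26.6, -12.6], "gripper": 0.2}, {"angular": [0.56, 0, 0], "translation": [0, -30.4, -14.4], "gripper": 0.2}, {"angular": [0.63, 0, 0], "translation": [0, -34.2, -16.2], "gripper": 0.2}, {"angular": [0.634, 0, 0], "translation": [0, -37.9, -18], "gripper": 0.2}]}}

```text
time_s: 5.1
eef_pos: [0.5345, -0.1847, 0.2974]
eef_rot: [0.13, 1.568, -0.13]
force: [1.2, 0.5, -0.8]
opening: 0.008
```

{"fn": "step_arm", "kwargs": {"commands": [{"angular": [0, 0, 0], "translation": [0, 0, 0], "gripper": 0.2}, {"angular": [0, 0, 0], "translation": [0, 0, 0], "gripper": 0.2}, {"angular": [0, 0, 0], "translation": [0, 0, 0], "gripper": 0.2}]}}

```text
time_s: 5.4
eef_pos: [0.5346, -0.1822, 0.2975]
eef_rot: [0.128, 1.568, -0.127]
force: [1.0, 0.0, -0.9]
opening: 0.0079
```

Run:
```python
from h import *
a=eyes.read_camera("side")[:,:,::-1];b=eyes.read_camera("top")[:,:,::-1]
cv2.imwrite("pics/b6.png",np.hstack([cv2.resize(a[50:250,200:400],(400,400)),cv2.resize(b[80:280,300:500],(400,400))]))
goal([.535,-.183,.137],80.7); print(bot.sense()["force"])
```

```text
turn [ 0.001  -0.0004 -0.0003]
turn [-3.1406e+00  4.0000e-04 -6.0000e-04]
shift cm [16.08 -0.12  0.04] q [-0.457  0.37  -0.055  1.146  0.    -0.296]
[ 0.0428077   1.40276813 -1.71218756]
```

View pics/b6.png

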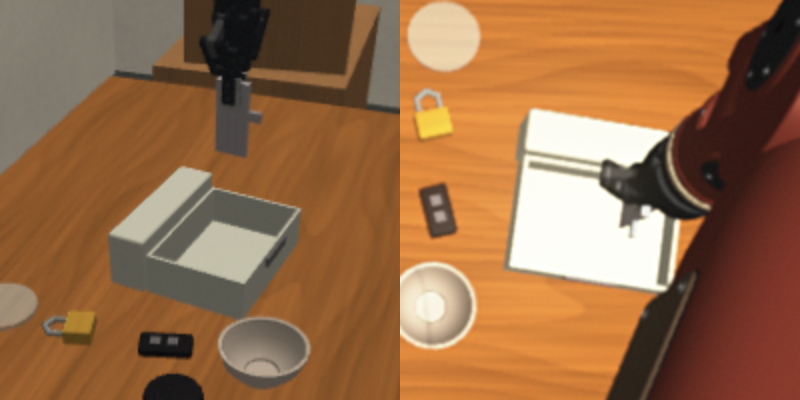

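{"fn": "step_arm", "kwargs": {"commands": [{"angular": [0, 0, 0], "translation": [3, 0, 0], "gripper": 0.2}, {"angular": [0, 0, 0], "translation": [6, 0, 0], "gripper": 0.2}, {"angular": [0, 0, 0], "translation": [9, 0, 0], "gripper": 0.2}, {"angular": [0, 0, 0], "translation": [11.5, 0, 0], "gripper": 0.2}, {"angular": [0, 0, 0], "translation": [13.5, 0, 0], "gripper": 0.2}, {"angular": [0, 0, 0], "translation": [14.5, 0, 0], "gripper": 0.2}, {"angular": [0, 0, 0], "translation": [15.2, 0, 0], "gripper": 0.2}, {"angular": [0, 0, 0], "translation": [15.7, 0, 0], "gripper": 0.2}, {"angular": [0, 0, 0], "translation": [15.7, 0, 0], "gripper": 0.2}, {"angular": [0, 0, 0], "translation": [15.7, 0, 0], "gripper": 0.2}]}}

```text
time_s: 6.5
eef_pos: [0.5353, -0.1831, 0.1416]
eef_rot: [0.127, 1.566, -0.128]
force: [0.5, -0.9, -1.2]
opening: 0.0079
```

Run:
```python
from h import *
a=eyes.read_camera("side")[:,:,::-1]
cv2.imwrite("pics/b7.png",cv2.resize(a[50:250,200:400],(600,600)))
goal([.535,-.183,.138],80.7); print(bot.sense()["force"])
```

```text
turn [-0.0005  0.0012  0.0004]
turn [ 3.1411e+00  6.0000e-04 -1.9000e-03]
shift cm [ 0.37  0.01 -0.04] q [-0.459  0.505 -0.285  0.78  -0.    -0.296]
[ 1.0652464   0.42827043 -0.59855349]
```

View pics/b7.png

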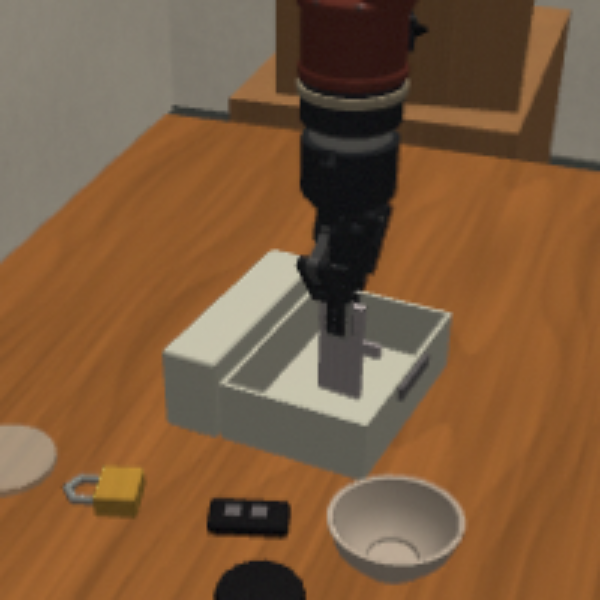

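The plate is upright inside the bin, about 3 mm off the floor. I lower it a little further and release.

{"fn": "step_arm", "kwargs": {"commands": [{"angular": [0, 0, 0], "translation": [0.3, 0, 0], "gripper": 0.2}, {"angular": [0, 0, 0], "translation": [0.3, 0, 0], "gripper": 0.2}, {"angular": [0, 0, 0], "translation": [0.3, 0, 0], "gripper": 2}, {"angular": [0, 0, 0], "translation": [0.3, 0, 0], "gripper": 5}, {"angular": [0, 0, 0], "translation": [0.3, 0, 0], "gripper": 7}, {"angular": [0, 0, 0], "translation": [0.3, 0, 0], "gripper": 7}, {"angular": [0, 0, 0], "translation": [0.3, 0, 0], "gripper": 7}, {"angular": [0, 0, 0], "translation": [0.3, 0, 0], "gripper": 7}]}}

```text
time_s: 7.35
eef_pos: [0.5349, -0.183, 0.1379]
eef_rot: [0.128, 1.567, -0.128]
force: [-0.2, 0.5, -0.5]
opening: 0.07
```

{"fn": "step_arm", "kwargs": {"commands": [{"angular": [0, 0, 0], "translation": [-1, 0, 0], "gripper": 7}, {"angular": [0, 0, 0], "translation": [-3, 0, 0], "gripper": 7}, {"angular": [0, 0, 0], "translation": [-6, 0, 0], "gripper": 7}, {"angular": [0, 0, 0], "translation": [-10, 0, 0], "gripper": 7}, {"angular": [0, 0, 0], "translation": [-14, 0, 0], "gripper": 7}, {"angular": [0, 0, 0], "translation": [-16, 0, 0], "gripper": 7}, {"angular": [0, 0, 0], "translation": [-16, 0, 0], "gripper": 7}, {"angular": [0, 0, 0], "translation": [-16, 0, 0], "gripper": 7}]}}

```text
time_s: 8.15
eef_pos: [0.5349, -0.1829, 0.2983]
eef_rot: [0.128, 1.566, -0.128]
force: [0.1, -1.0, 0.1]
opening: 0.0702
```

Run:
```python
from h import *
a=eyes.read_camera("side")[:,:,::-1]
w=eyes.read_camera("wrist")[:,:,::-1]
cv2.imwrite("pics/b8.png",np.hstack([cv2.resize(a[50:250,200:400],(400,400)),cv2.resize(w,(400,400))]))
goal([.4662,.2082,.297],117)
```

```text
turn [-0.6341 -0.0015 -0.001 ]
turn [ 2.5075e+00 -1.3000e-03  1.9000e-03]
shift cm [  0.04  37.47 -13.06] q [-0.459  0.371 -0.056  1.146  0.    -0.296]
```

View pics/b8.png

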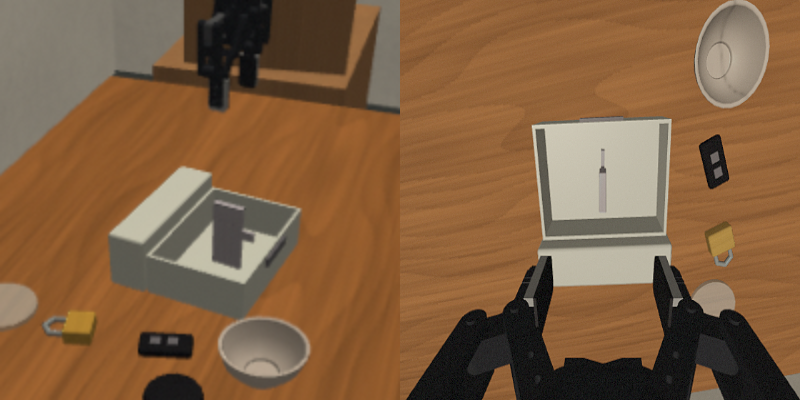

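The plate stands free on the bin floor with its centre about 50 mm up. Next I go over the cap.

{"fn": "step_arm", "kwargs": {"commands": [{"angular": [-0.07, 0, 0], "translation": [0, 3.8, -1.3], "gripper": 8.5}, {"angular": [-0.14, 0, 0], "translation": [0, 7.6, -2.6], "gripper": 8.5}, {"angular": [-0.21, 0, 0], "translation": [0, 11.4, -3.9], "gripper": 8.5}, {"angular": [-0.28, 0, 0], "translation": [0, 15.2, -5.2], "gripper": 8.5}, {"angular": [-0.35, 0, 0], "translation": [0, 19, -6.5], "gripper": 8.5}, {"angular": [-0.42, 0, 0], "translation": [0, 22.8, -7.8], "gripper": 8.5}, {"angular": [-0.49, 0, 0], "translation": [0, 26.6, -9.1], "gripper": 8.5}, {"angular": [-0.56, 0, 0], "translation": [0, 30.4, -10.4], "gripper": 8.5}, {"angular": [-0.634, 0, 0], "translation": [0, 34.2, -11.8], "gripper": 8.5}, {"angular": [-0.634, 0, 0], "translation": [0, 37.4, -13.1], "gripper": 8.5}]}}

```text
time_s: 9.25
eef_pos: [0.4651, 0.2091, 0.2968]
eef_rot: [-0.372, 1.541, 0.372]
force: [1.4, -0.1, 0.3]
opening: 0.0852
```

{"fn": "step_arm", "kwargs": {"commands": [{"angular": [0, 0, 0], "translation": [0, 0, 0], "gripper": 8.5}, {"angular": [0, 0, 0], "translation": [0, 0, 0], "gripper": 8.5}, {"angular": [0, 0, 0], "translation": [0, 0, 0], "gripper": 8.5}, {"angular": [0, 0, 0], "translation": [0, 0, 0], "gripper": 8.5}]}}

```text
time_s: 9.65
eef_pos: [0.4664, 0.2064, 0.2976]
eef_rot: [-0.368, 1.54, 0.368]
force: [-0.1, -0.1, 0.2]
opening: 0.0848
```

Run:
```python
from h import *
C=eyes.calibration("wrist")
w=eyes.read_camera("wrist")[:,:,::-1]
cv2.imwrite("pics/c1.png",w)
for z in (.146,.15): print(proj(C,(.4662,.2082,z)))
goal([.4662,.2082,.297],117); np.save("C1.npy",C["pose"])
```

```text
[285.16947917 222.66008026]
[285.19532221 224.57115083]
turn [-0.0017 -0.0005  0.    ]
turn [3.1399e+00 0.0000e+00 8.0000e-04]
shift cm [0.07 0.17 0.06] q [ 0.273  0.266 -0.203  1.101 -0.    -0.196]
```

View pics/c1.png

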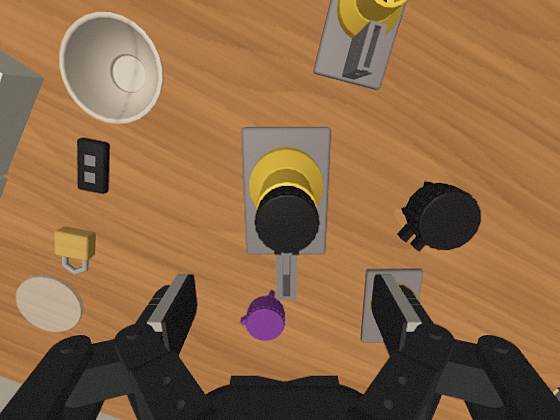

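{"fn": "step_arm", "kwargs": {"commands": [{"angular": [0, 0, 0], "translation": [2.5, 0.2, 0], "gripper": 8.5}, {"angular": [0, 0, 0], "translation": [5, 0.2, 0], "gripper": 8.5}, {"angular": [0, 0, 0], "translation": [5, 0.2, 0], "gripper": 8.5}, {"angular": [0, 0, 0], "translation": [5, 0.2, 0], "gripper": 8.5}, {"angular": [0, 0, 0], "translation": [5, 0.2, 0], "gripper": 8.5}, {"angular": [0, 0, 0], "translation": [5, 0.2, 0], "gripper": 8.5}]}}

```text
time_s: 10.3
eef_pos: [0.466, 0.2091, 0.2491]
eef_rot: [-0.369, 1.537, 0.369]
force: [0.0, -0.2, 0.2]
opening: 0.0848
```

Run:
```python
from h import *
C=eyes.calibration("wrist")
w=eyes.read_camera("wrist")[:,:,::-1]
cv2.imwrite("pics/c2.png",cv2.resize(w[150:350,190:390],(600,600)))
b=cv2.imread("pics/c1.png");cv2.imwrite("pics/c1z.png",cv2.resize(b[170:270,235:335],(600,600)))
for z in (.146,.15): print(proj(C,(.4662,.2082,z)))
goal([.4662,.2082,.197],117); np.save("C2.npy",C["pose"])
```

```text
[281.23909783 249.12747439]
[281.19048203 252.05092388]
turn [-0.0002  0.0017  0.0003]
turn [ 3.1414e+00  5.0000e-04 -2.6000e-03]
shift cm [ 5.19 -0.1  -0.03] q [ 0.279  0.301 -0.289  0.978 -0.    -0.192]
```

View pics/c2.png

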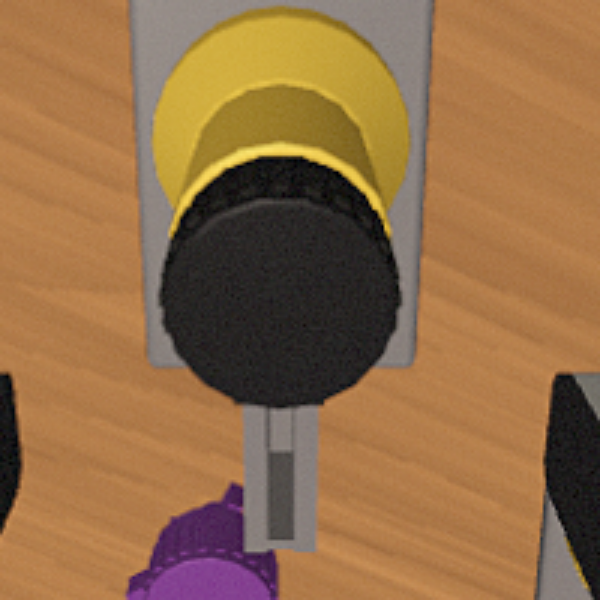

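View pics/c1z.png

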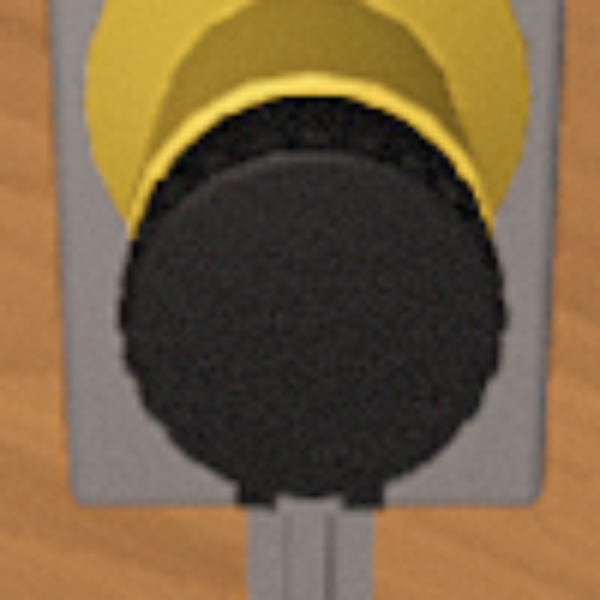

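The cap's top disc is centred on the jaw line: column 283.6 against 284. I descend to TCP z of about 0.190.

{"fn": "step_arm", "kwargs": {"commands": [{"angular": [0, 0, 0], "translation": [2, 0, 0], "gripper": 8.5}, {"angular": [0, 0, 0], "translation": [4, 0, 0], "gripper": 8.5}, {"angular": [0, 0, 0], "translation": [5.4, 0, 0], "gripper": 8.5}, {"angular": [0, 0, 0], "translation": [5.9, 0, 0], "gripper": 7.5}, {"angular": [0, 0, 0], "translation": [5.9, 0, 0], "gripper": 6.5}, {"angular": [0, 0, 0], "translation": [5.9, 0, 0], "gripper": 6}, {"angular": [0, 0, 0], "translation": [5.9, 0, 0], "gripper": 6}, {"angular": [0, 0, 0], "translation": [5.9, 0, 0], "gripper": 6}]}}

```text
time_s: 11.15
eef_pos: [0.4657, 0.2092, 0.1896]
eef_rot: [-0.369, 1.538, 0.369]
force: [-1.4, 0.2, 0.1]
opening: 0.06
```

Run:
```python
from h import *
a=eyes.read_camera("wrist")[:,:,::-1];b=eyes.read_camera("side")[:,:,::-1]
cv2.imwrite("pics/c3.png",np.hstack([cv2.resize(a[120:420,130:430],(400,400)),cv2.resize(b[210:330,230:350],(400,400))]))
goal([.4662,.2082,.19],117)
```

```text
turn [-0.      0.0008  0.0001]
turn [ 3.1416e+00  2.0000e-04 -1.2000e-03]
shift cm [-0.07 -0.12  0.01] q [ 0.279  0.359 -0.378  0.832  0.    -0.192]
```

View pics/c3.png

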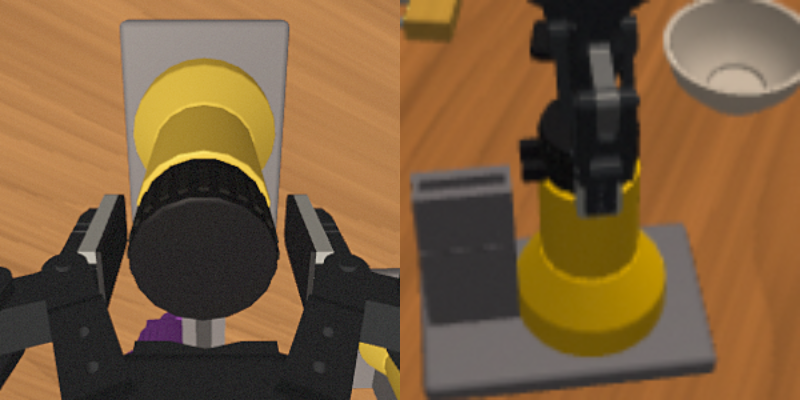

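The barrel (52 mm) is wider than the cap, so the tips must stay above the mouth. I raise 7 mm and then close.

{"fn": "step_arm", "kwargs": {"commands": [{"angular": [0, 0, 0], "translation": [-0.7, 0, 0], "gripper": 6}, {"angular": [0, 0, 0], "translation": [-0.7, 0, 0], "gripper": 6}, {"angular": [0, 0, 0], "translation": [-0.7, 0, 0], "gripper": 5}, {"angular": [0, 0, 0], "translation": [-0.7, 0, 0], "gripper": 4.4}, {"angular": [0, 0, 0], "translation": [-0.7, 0, 0], "gripper": 4}, {"angular": [0, 0, 0], "translation": [-0.7, 0, 0], "gripper": 4}, {"angular": [0, 0, 0], "translation": [-0.7, 0, 0], "gripper": 4}, {"angular": [0, 0, 0], "translation": [-0.7, 0, 0], "gripper": 4}]}}

```text
time_s: 12.05
eef_pos: [0.4655, 0.2092, 0.1965]
eef_rot: [-0.369, 1.538, 0.369]
force: [-2.1, -0.9, 9.0]
opening: 0.0464
```

Run:
```python
from h import *
a=eyes.read_camera("wrist")[:,:,::-1];b=eyes.read_camera("side")[:,:,::-1]
cv2.imwrite("pics/c4.png",np.hstack([cv2.resize(a[120:420,130:430],(400,400)),cv2.resize(b[210:330,230:350],(400,400))]))
s=bot.sense();print(s["force"],s["ft_torque"],s["opening"])
```

```text
[-2.192105   -0.19601159  9.18984797] [-0.18612142  0.35766252 -0.01127666] 0.04638199089076002
```

View pics/c4.png

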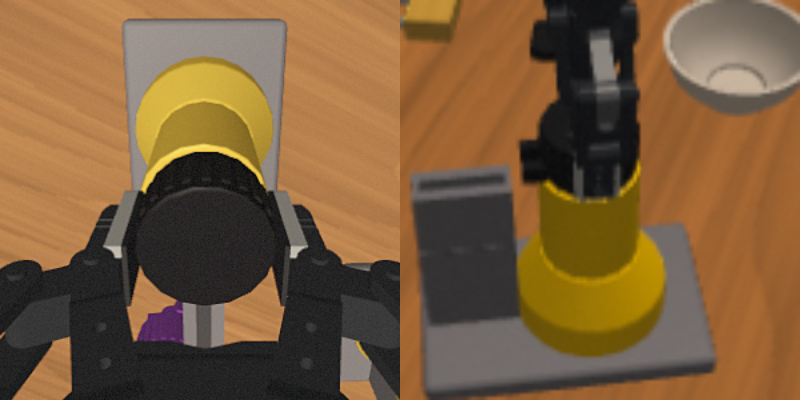

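The pads grip the cap. I try one direction a little, watching the torque.

{"fn": "step_arm", "kwargs": {"commands": [{"angular": [0.05, 0, 0], "translation": [0, 0, 0], "gripper": 4}, {"angular": [0.1, 0, 0], "translation": [0, 0, 0], "gripper": 4}, {"angular": [0.15, 0, 0], "translation": [0, 0, 0], "gripper": 4}, {"angular": [0.15, 0, 0], "translation": [0, 0, 0], "gripper": 4}]}}

```text
time_s: 12.55
eef_pos: [0.4665, 0.2083, 0.1966]
eef_rot: [-0.252, 1.554, 0.248]
force: [2.4, -5.6, 5.2]
opening: 0.0462
```

Run:
```python
from h import *
s=bot.sense();print(s["force"],s["ft_torque"],s["opening"],s["joint_efforts"][5]); goal([.4655,.2092,.1965],117)
```

```text
[ 2.35382277 -5.59298996  5.18312709] [-1.41749814 -0.52228545  0.10857768] 0.04621495068827492 0.7706917449831963
turn [-0.1522  0.0017  0.0031]
turn [ 2.9894e+00  4.7000e-03 -2.5000e-03]
shift cm [ 0.01  0.12 -0.06] q [ 0.278  0.352 -0.368  0.849 -0.003 -0.041]
```

{"fn": "step_arm", "kwargs": {"commands": [{"angular": [-0.05, 0, 0], "translation": [0, 0, 0], "gripper": 4}, {"angular": [-0.1, 0, 0], "translation": [0, 0, 0], "gripper": 4}, {"angular": [-0.15, 0, 0], "translation": [0, 0, 0], "gripper": 4}, {"angular": [-0.15, 0, 0], "translation": [0, 0, 0], "gripper": 4}]}}

```text
time_s: 12.95
eef_pos: [0.4661, 0.2093, 0.1966]
eef_rot: [-0.371, 1.537, 0.371]
force: [1.6, -0.0, 5.3]
opening: 0.0464
```

Run:
```python
from h import *
s=bot.sense();print(s["force"],s["ft_torque"],s["opening"],s["joint_efforts"][5]); goal([.4655,.2092,.1965],117)
```

```text
[ 1.64975244 -0.01271584  5.30867875] [-0.08864047 -0.10334894  0.01135491] 0.04641721800930836 -0.5668149143457413
turn [0.0016 0.0019 0.0005]
turn [-3.14e+00 -8.00e-04  2.90e-03]
shift cm [ 0.01  0.02 -0.06] q [ 0.279  0.352 -0.368  0.849 -0.    -0.194]
```

{"fn": "step_arm", "kwargs": {"commands": [{"angular": [-0.05, 0, 0], "translation": [0, 0, 0], "gripper": 4}, {"angular": [-0.1, 0, 0], "translation": [0, 0, 0], "gripper": 4}, {"angular": [-0.15, 0, 0], "translation": [0, 0, 0], "gripper": 4}, {"angular": [-0.15, 0, 0], "translation": [0, 0, 0], "gripper": 4}]}}

```text
time_s: 13.35
eef_pos: [0.466, 0.2093, 0.1966]
eef_rot: [-0.488, 1.513, 0.488]
force: [-0.1, -0.2, 6.3]
opening: 0.0464
```

Run:
```python
from h import *
s=bot.sense();print(s["force"],s["ft_torque"],s["opening"],s["joint_efforts"][5]); goal([.4655,.2092,.1965],117)
a=eyes.read_camera("wrist")[:,:,::-1];b=eyes.read_camera("side")[:,:,::-1]
cv2.imwrite("pics/c5.png",np.hstack([cv2.resize(a[120:420,130:430],(400,400)),cv2.resize(b[210:330,230:350],(400,400))]))
```

```text
[-0.14056312 -0.21030424  6.27185616] [-0.00317092  0.00331525  0.06310428] 0.04640106663592099 -0.5587638169527054
turn [0.1516 0.0017 0.0004]
turn [-2.9899e+00 -7.0000e-04  2.5000e-03]
shift cm [ 0.01  0.02 -0.04] q [ 0.279  0.352 -0.368  0.849  0.    -0.344]
```

View pics/c5.png

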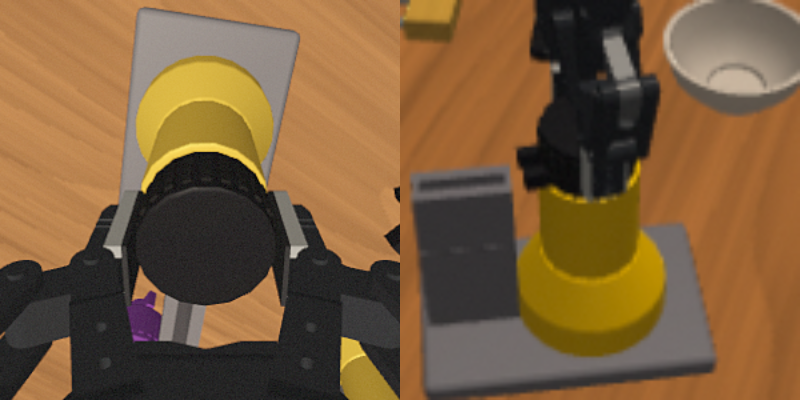

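Turning negative (counter-clockwise from above) meets no side load, while positive built up force and torque. The ears have moved with the cap, so I continue that way.

{"fn": "step_arm", "kwargs": {"commands": [{"angular": [-0.08, 0, 0], "translation": [0, 0, 0], "gripper": 4}, {"angular": [-0.16, 0, 0], "translation": [0, 0, 0], "gripper": 4}, {"angular": [-0.24, 0, 0], "translation": [0, 0, 0], "gripper": 4}, {"angular": [-0.32, 0, 0], "translation": [0, 0, 0], "gripper": 4}, {"angular": [-0.4, 0, 0], "translation": [0, 0, 0], "gripper": 4}, {"angular": [-0.48, 0, 0], "translation": [0, 0, 0], "gripper": 4}, {"angular": [-0.56, 0, 0], "translation": [0, 0, 0], "gripper": 4}, {"angular": [-0.64, 0, 0], "translation": [0, 0, 0], "gripper": 4}, {"angular": [-0.72, 0, 0], "translation": [0, 0, 0], "gripper": 4}, {"angular": [-0.72, 0, 0], "translation": [0, 0, 0], "gripper": 4}]}}

```text
time_s: 14.45
eef_pos: [0.466, 0.2093, 0.1966]
eef_rot: [-1.041, 1.306, 1.04]
force: [-0.4, -0.6, 8.0]
opening: 0.0468
```

Run:
```python
from h import *
s=bot.sense();print(s["force"],s["ft_torque"],s["opening"],s["joint_efforts"][5]); goal([.4655,.2092,.1965],117)
a=eyes.read_camera("wrist")[:,:,::-1];b=eyes.read_camera("side")[:,:,::-1]
cv2.imwrite("pics/c6.png",np.hstack([cv2.resize(a[120:420,130:430],(400,400)),cv2.resize(b[210:330,230:350],(400,400))]))
```

```text
[-0.41017044 -0.60735228  7.98602401] [-0.11523755 -0.01317696  0.06356137] 0.046823440147696044 -0.9521859884262085
turn [0.8727 0.0014 0.0012]
turn [-2.2689e+00 -1.4000e-03  1.7000e-03]
shift cm [ 0.01  0.05 -0.02] q [ 0.279  0.352 -0.368  0.849 -0.    -1.065]
```

View pics/c6.png

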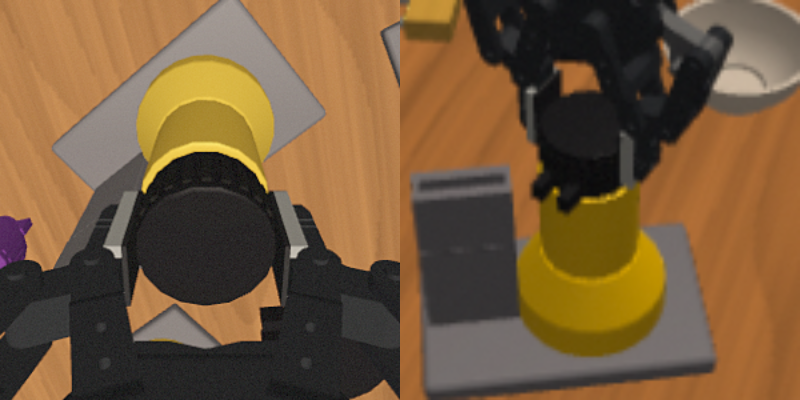

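{"fn": "step_arm", "kwargs": {"commands": [{"angular": [-0.06, 0, 0], "translation": [0, 0, 0], "gripper": 4}, {"angular": [-0.12, 0, 0], "translation": [0, 0, 0], "gripper": 4}, {"angular": [-0.18, 0, 0], "translation": [0, 0, 0], "gripper": 4}, {"angular": [-0.24, 0, 0], "translation": [0, 0, 0], "gripper": 4}, {"angular": [-0.3, 0, 0], "translation": [0, 0, 0], "gripper": 4}, {"angular": [-0.3, 0, 0], "translation": [0, 0, 0], "gripper": 4}]}}

```text
time_s: 15.15
eef_pos: [0.4661, 0.2091, 0.1966]
eef_rot: [-1.263, 1.173, 1.261]
force: [1.0, -1.2, 5.7]
opening: 0.0462
```

Run:
```python
from h import *
s=bot.sense();print(s["force"],s["ft_torque"],s["opening"],s["joint_efforts"][5]); goal([.4655,.2092,.1965],117)
a=eyes.read_camera("wrist")[:,:,::-1];b=eyes.read_camera("side")[:,:,::-1]
cv2.imwrite("pics/c7.png",np.hstack([cv2.resize(a[120:420,130:430],(400,400)),cv2.resize(b[210:330,230:350],(400,400))]))
```

```text
[ 0.9604261  -1.24651469  5.74252231] [-0.2025509  -0.09489711  0.05470608] 0.046235319375709995 -0.6892794370651245
turn [1.1719e+00 1.1000e-03 1.8000e-03]
turn [-1.9697e+00 -2.0000e-03  1.2000e-03]
shift cm [0.01 0.06 0.01] q [ 0.279  0.352 -0.368  0.849 -0.    -1.364]
```

View pics/c7.png

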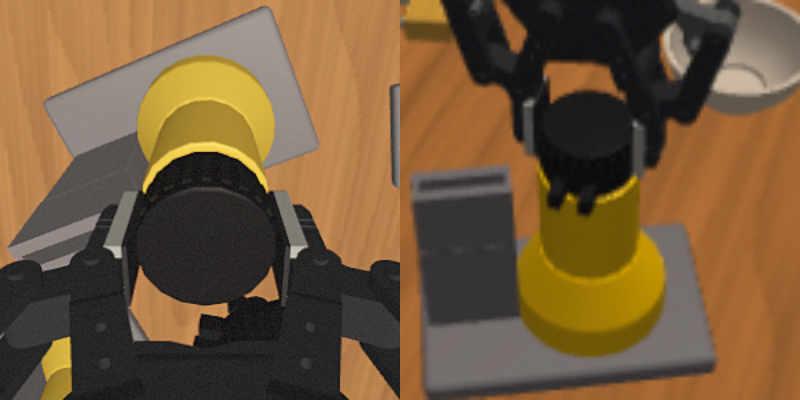

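Run:
```python
from h import *
S=eyes.calibration("side");f=400/120
for d in (45,50,55,60,65,70):
    o=[]
    for s in (-1,1):
        a=np.radians(27+d);e=np.array([np.cos(a),np.sin(a)]);n=np.array([-e[1],e[0]])
        p=np.array([.4662,.2085])+e*.034+n*s*.008
        u=proj(S,(*p,.126));o.append(((u-[230,210])*f+[400,0]).round(0))
    print(d,o, ((proj(S,(.4662,.2085,.15))-[230,210])*f+[400,0]).round())
```

```text
45 [array([534., 186.]), array([559., 201.])] [589. 119.]
50 [array([538., 189.]), array([565., 203.])] [589. 119.]
55 [array([542., 193.]), array([571., 204.])] [589. 119.]
60 [array([547., 195.]), array([577., 205.])] [589. 119.]
65 [array([552., 198.]), array([584., 206.])] [589. 119.]
70 [array([558., 200.]), array([590., 206.])] [589. 119.]
```

The ears in the side view, at (555,200) and (587,203), match about 65°, which is the stop. I nudge a little further, then lift gently and watch the force.

{"fn": "step_arm", "kwargs": {"commands": [{"angular": [-0.04, 0, 0], "translation": [0, 0, 0], "gripper": 4}, {"angular": [-0.06, 0, 0], "translation": [0, 0, 0], "gripper": 4}, {"angular": [-0.06, 0, 0], "translation": [-0.3, 0, 0], "gripper": 4}, {"angular": [-0.06, 0, 0], "translation": [-0.6, 0, 0], "gripper": 4}, {"angular": [-0.06, 0, 0], "translation": [-0.9, 0, 0], "gripper": 4}]}}

```text
time_s: 15.75
eef_pos: [0.4656, 0.2093, 0.2049]
eef_rot: [-1.304, 1.144, 1.304]
force: [3.4, 2.4, -6.8]
opening: 0.0463
```

Run:
```python
from h import *
s=bot.sense();print(s["force"],s["ft_torque"],s["opening"],s["joint_efforts"][5])
b=eyes.read_camera("side")[:,:,::-1]
cv2.imwrite("pics/c8.png",cv2.resize(b[210:330,230:350],(600,600)))
```

```text
[ 3.3938538   2.44371556 -6.78449085] [ 0.49497931 -0.88402866 -0.09620559] 0.04630461406317546 -0.07441862253472209
```

View pics/c8.png

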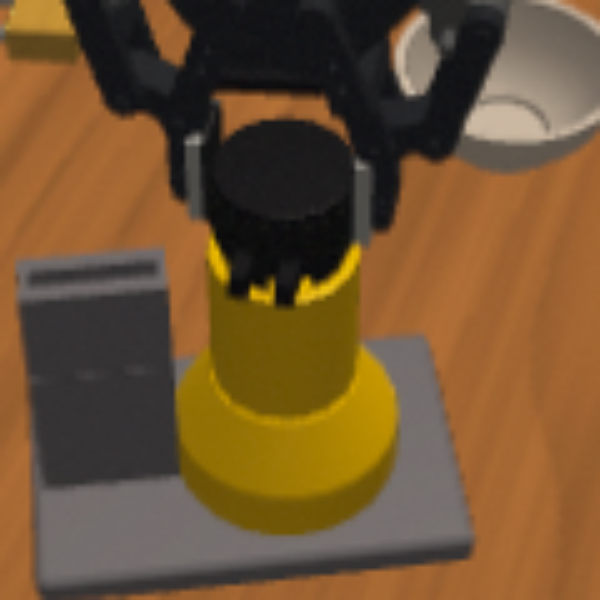

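The ears have risen from about 300 to 280 in this scale, so the cap is coming up. I continue straight up.

{"fn": "step_arm", "kwargs": {"commands": [{"angular": [0, 0, 0], "translation": [-0.5, 0, 0], "gripper": 4}, {"angular": [0, 0, 0], "translation": [-1, 0, 0], "gripper": 4}, {"angular": [0, 0, 0], "translation": [-2, 0, 0], "gripper": 4}, {"angular": [0, 0, 0], "translation": [-3.5, 0, 0], "gripper": 4}, {"angular": [0, 0, 0], "translation": [-5, 0, 0], "gripper": 4}, {"angular": [0, 0, 0], "translation": [-6.5, 0, 0], "gripper": 4}, {"angular": [0, 0, 0], "translation": [-7.5, 0, 0], "gripper": 4}, {"angular": [0, 0, 0], "translation": [-8, 0, 0], "gripper": 4}, {"angular": [0, 0, 0], "translation": [-8, 0, 0], "gripper": 4}, {"angular": [0, 0, 0], "translation": [-8, 0, 0], "gripper": 4}]}}

```text
time_s: 16.8
eef_pos: [0.465, 0.209, 0.2845]
eef_rot: [-1.304, 1.145, 1.305]
force: [0.5, -0.4, -1.1]
opening: 0.0461
```

Run:
```python
from h import *
s=bot.sense();print(s["force"],s["ft_torque"],s["opening"],s["eef_pos"])
b=eyes.read_camera("side")[:,:,::-1];w=eyes.read_camera("wrist")[:,:,::-1]
cv2.imwrite("pics/c9.png",np.hstack([b[0:420,150:450],w[:,60:500]]))
S=eyes.calibration("side"); print(proj(S,(.466,.209,.15+.088)),bot.sense()["qd"])
```

```text
[ 0.45662702 -0.3614208  -1.11527461] [ 0.01293655 -0.02096456 -0.03423614] 0.046083448405425664 [0.46503808 0.20903451 0.28447925]
[286.32430826 202.78872641] [-0.0004186   0.0013577   0.00200818  0.00064626 -0.00091012 -0.00070366]
```

View pics/c9.png

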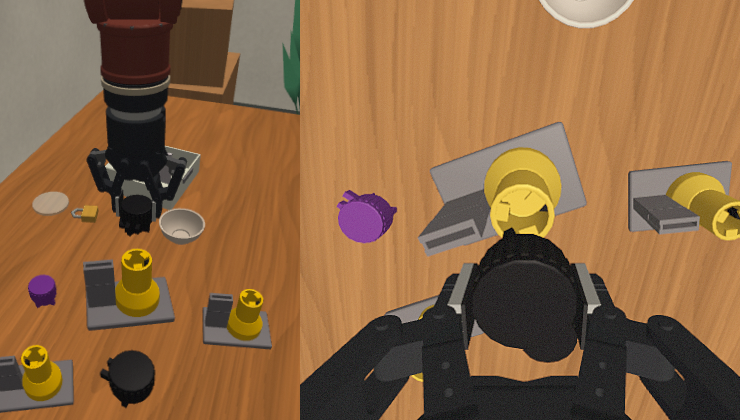

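Run:
```python
from h import *
b=eyes.read_camera("top")[:,:,::-1]
cv2.imwrite("pics/t10.png",b)
```

```text
(no output)
```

View pics/t10.png

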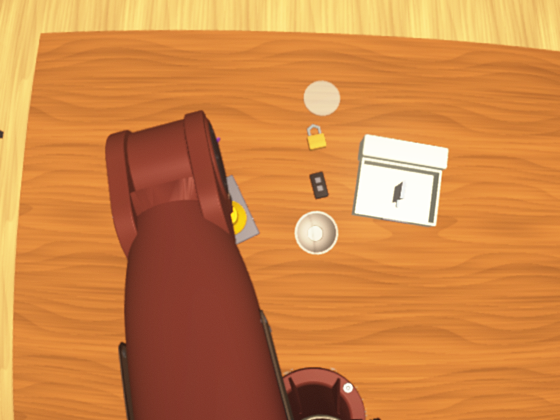

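The plate is in the bin at (397,192). The bystanders show at the same pixels as at the start, and the cap is held clear of the torch. I'm handing the job in.

```bash
python3 -c "
from rig import ticket
print(ticket.close_job())"
```

```text
the job is handed in; nothing more can be done
None
```

I handed the job in at about 17 s of the 64 s allowed. By my last checks every step was met, but the hand-in reports no verdict.

- **Lock plate:** I drew it straight up out of the slot and let it go in the middle of the bin. It stands upright there rather than lying flat, with its centre about 50 mm up, under the 70 mm limit.
- **Thread direction:** Turning the cap clockwise from above built up side force. Counter-clockwise it turned freely, so I took the thread to be right-hand. The clockwise try went past the 5° stop, so the cap probably slipped about 4° in the grip there.
- **Cap:** It turned about 65°, judged from the ears in the side picture, then lifted off.
- **Final state:** The cap was upright in the gripper (opening 46 mm) with its centre about 220 mm up, above the torch. The outside force was about 1 N and the joints were still.
- **Bystanders:** The bowl, fob, padlock and coaster showed at the same pixels as at the start.
- **Measurements that disagreed:** The fixed cameras and the wrist camera differed by about 2 mm, roughly the stated calibration error. I centred both grasps by the wrist view.

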